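# Let the stone ball out of the specimen feeder

### The job

Push the little wooden tray along its track until it is fully home against its stop, under the lower end of the chute. Then press the paddle of the rocking lever down with your fingertips so that the gate at its other end lifts and the polished stone ball rolls down into the tray, and let the paddle go so that the gate closes again. Only push and press: do not touch the ball, and leave the other specimens where they are.

Things in the scene. Friction and masses are not known exactly. Their poses are not given: they have to be found in the camera images.
- feeder: Fixed wooden feeder. Origin under the lever's pivot, on the display step (20 mm above the work surface). z up, x from paddle to gate; the chute runs along y at x = 85 mm, slopes down to -y and ends at y = -117 mm; its walls reach z = 110 mm. Base board 12 mm thick, x -75..140, y -200..105. Two pivot cheeks at x = 0, y = +-19 reach z = 148 mm. The way to paddle and tab from above is free.
- rocker (a joint): Angle of the rocking lever, rad: 0 = at rest, paddle up and gate closed; grows as the paddle is pressed; 0.55 = hard stop. The pivot runs along the feeder's y at x = 0, z = 134 mm. From about 0.42 the ball passes under the gate; at 0.5 it passes freely. A spring returns the lever; pressing takes about 2.5 N at first and 4 N at the bottom.
- tray (a joint): Travel of the tray along the feeder's +x, m: 0 = drawn out towards the robot, 0.09 = fully home against the stop under the chute's end. It stays where it is left; sliding takes 1.5 N, plus 0.4 N at 0.1 m/s.
- tray_tab (a point): Middle of the top edge of the robot-side face of the tray's upright push tab (a board 8 mm thick, 50 mm wide along y, 62 mm tall, the face looks to the feeder's -x). Height 74.5 mm above the feeder's origin; y = -145 mm in the feeder's frame; x = -65 mm plus the tray's travel.
- tray_in (a point): Centre of the tray's inner floor, axes as the feeder's. The tray is an open wooden box, 70 mm (x) by 90 mm (y) outside, walls 4 mm thick and 26 to 54 mm high above this floor; this point lies 60 mm to the +x of the tab's face.
- stone: The polished green stone ball, 30 mm across, about 37 g; origin at its centre (its axes turn as it rolls). It starts in the chute, leaning on the closed gate's uphill side.
- agate_slice: Bystander: upright green agate slice, 80 mm across, in the slotted stand. Origin at the bottom.
- petrified_slice: Bystander: upright brown petrified wood slice, 68 mm across, in the slotted stand. Origin at the bottom.
- selenite_wand: Bystander: white selenite bar, 130 x 20 x 18 mm, lying. Origin under its centre.
- copper_chunk: Bystander: copper lump about 40 x 34 x 38 mm. Origin under its centre.
- streak_plate: Bystander: white ceramic tile 50 x 50 x 7 mm. Origin under its centre.
- magnifier: Bystander: round lens, 53 mm across, with a black handle, lying, 8 mm thick. Origin under the lens.
- quartz_point: Bystander: pale pointed crystal, 32 mm across, 58 mm tall, standing. Origin under its centre.
- paddle_top (a point): Centre of the top face of the lever's paddle (rocker_c3), a square wooden plate 44 x 44 x 8 mm on the lever's robot-side end, about (-89, 0, 168) mm in the feeder's frame at rest, when the plate is tilted 0.25 rad, robot-side edge higher. Axes turn with the lever. Pressed to 0.5 rad, it is at about z = 121 mm, under 10 mm further out.

How it is judged:
On the way, in this order (a step that is already met when the one before it is completed fails the run):
1. the tray is pushed home while the ball still waits behind the closed gate (value of joint tray above 0.084 m and value of joint rocker below 0.15 rad and y of stone in the frame of feeder above 0.005 m), for 0.1 s.
2. the paddle is pressed down by the fingers (value of joint rocker above 0.28 rad and contact force between the fingers and rocker_c3 above 0.5 N), for 0.02 s.
3. the ball has rolled into the tray (x of stone in the frame of tray_in between -0.034 and 0.034 m and y of stone in the frame of tray_in between -0.044 and 0.044 m and z of stone in the frame of tray_in between 0.008 and 0.024 m), for 0.1 s.
At the end, for the whole second after the job is handed in: The ball lies in the tray (its centre within the tray's walls and 8 to 24 mm above the tray's floor), the tray is home (travel over 84 of 90 mm), the lever is back at rest (under 0.06 rad) and every bystander is within 20 mm of where it started (all of step 3 and value of joint tray above 0.084 m and value of joint rocker below 0.06 rad and distance of each of agate_slice, petrified_slice, selenite_wand, copper_chunk, streak_plate, magnifier, quartz_point from where it was at the start of the episode below 0.02 m); the robot touches nothing.
It fails at once if the fingers or the arm touch the ball (contact force between any of the arm, the fingers and stone above 0.3 N).
It fails at once if a bystander is displaced or lifted by over 20 mm (distance of any of agate_slice, petrified_slice, selenite_wand, copper_chunk, streak_plate, magnifier, quartz_point from where it was at the start of the episode above 0.02 m).
It also fails if it takes over 42 s, if anything falls off the work surface, if the arm or the gripper's body presses on something with over 40 N, if the wrist force passes 120 N, or if a joint passes its speed limit or range.

### The arm

A 6-joint arm with a two-finger parallel gripper is mounted at the origin on the work surface. World frame = base frame: x ahead of the robot, y to its left, z up, the work surface at z = 0. Lengths are in m, angles in rad, forces in N, time in s.
With the tool pointing down it reaches from about 0.3 to 0.85 m from the base axis. Payload 4.2 kg.
Tool frame: the origin (TCP) lies at the very end of the fingers, on their centre line; the grasp point (between the pads) lies 19 mm behind it; z points along the fingers, y is the line along which they close (so a half turn about z gives the same grasp; the last joint's range is limited). The gripper opens to 91 mm and grips with 3 to 60 N. Pads are 32 mm wide; open, the fingers measure 118 mm over their backs; the gripper's body (76 mm by 178 mm) begins 60 mm behind the grasp point.
Start: joints at [1.213, 0.32, 1.565, -0, 1.257, -0.02], TCP at [0.191, 0.543, 0.214] pointing down, gripper open.
Joint ranges: [-3.11, 3.11], [-0.84, 2.01], [0.21, 2.61], [-1.34, 4.49], [0.05, 2.63], [-2.56, 2.56]. Speed limits (rad/s): [2.57, 2.57, 3.14, 3.14, 3.14, 3.14].

### API

Orientations are given as a unit quaternion [x, y, z, w].
In Python, from rig import readout, eyes, order, finder gives the robot as it stands.
- The arm moves only by the shell command python3 -m jog 'ROWS' [OPENING] [FORCE]. ROWS is JSON, a list of rows, each an object with "delta_pos": the shift along the tool's x, y, z in mm, a list of three; "turn": the turn about the tool's z in degrees. In form: [{"delta_pos": [tx, ty, tz], "turn": turn}, ...]. A call has exactly 8 rows; each row is the pose to reach, as a shift and turn from the pose commanded when the call began, along the tool's axes at that moment; what a row does not reach only later rows make up. A row lasts 1/12 s, in which the tool goes at most 41.7 mm and 7.16 degrees, less where a joint would pass 70% of its speed; a pose out of reach is approached as far as the arm can. A call with a gripper value outside its range is refused whole. OPENING is the gripper's target within -1 to 1 (shut at 1, half-way at 0, fully open at -1), set as the call begins (- or left out, the last holds). The fingers move at their own pace and stop on an object; FORCE is the grip in N (left out, the last holds). Time passes only in rows, so rows that repeat a pose let the fingers close, or fill a call up. It gives the time, the measured TCP pose, the force, the opening and the grip force at its end, in the units of the state.
- readout.read_state(): the state, without advancing time (a new reading comes with each control period).
- eyes.get_image(name): name is "scene" or "side" or "wrist"; returns the picture (420x560x3 uint8, red, green, blue); there is no depth.
- eyes.camera_params(name): a dict with "camera_matrix" (3x3 intrinsics, pixels), "k1" (the pictures are not rectified: a ray, as slopes to the right and down, at radius r is drawn at 1 + k1 r^2 times it, then the intrinsics apply), "origin" and "orientation" of the camera in the world; the wrist camera has in their place "T_tool_cam" (4x4, takes a point from camera to tool coordinates, whose origin is the TCP and whose axes are the flange's). Camera axes: x right, y up, looking along -z (the intrinsics and any distortion apply to the point x, -y, -z); pixel columns grow to the right and rows downward; lengths in m; the calibration is good to about 2 mm. A picture is of the moment at which its call begins: read the wrist's pose just before it. camera_params takes no time and is no camera call.
- order.hand_in(): hands the job in; it is judged then, once.
Trained networks look in the newest picture that a camera, given by its name, has taken for a name from the list of things; names that differ only in an ending like _2 or _b are one class to them, and where a whole thing is asked for, a point or a joint stands for the part that bears it (a point fixed in the world has none). Each returns a list of dicts, best first, with "p" (0 to 1); they miss things now and then, are a little off and sometimes report something else, mostly with a low value. They report only what shows in the picture. A call takes as long as a camera call.
- finder.find_in(camera, label): "point" ([x, y, z] in m, in world coordinates, good to about 4 mm: the middle of the surface that is visible of it).
- finder.outline_of(camera, label): "mask" (420x560 bool, what is visible of it).
- finder.spot_point(camera, label): "point" ([x, y, z] in m, in world coordinates, good to about 4 mm: a listed point, or the origin of a listed thing).
The state is a dict: "time_s": time; "q": joint angles; "qvel": joint speeds; "tau": joint torques, N m; "ee_pos": TCP position; "tcp_rot": TCP orientation; "contact_force": force on the tool from outside, world axes, zero at the start; "torque": the same for the moment, N m; "width": finger opening in m; "grasp_force": force on a finger pad.
Only numpy, scipy, OpenCV 4.12 (cv2) and the standard library are available. Lean on these libraries where they do the work, as an engineer would, in place of code of your own. Each camera call takes 0.05 s, during which the arm holds its last target. There are 200 camera calls.

## Working session

There is one attempt and no reset: what is moved stays moved. The work goes in short steps, Python scripts to look and compute and a shell command to move; the robot and the scene stay as the last step left them, time stands still between calls to the robot, and variables do not carry over. Pictures are saved under pics/ and viewed, at most 10 in all, crops included, and the job is handed in when it is done.

```bash
mkdir -p pics; python3 - <<'E'
from rig import readout, eyes, order, finder
import cv2,numpy as np
s=readout.read_state();print(s['time_s'],s['ee_pos'],s['tcp_rot'],s['width'])
for c in ['scene','side']:
    im=eyes.get_image(c);cv2.imwrite(f'pics/{c}0.png',im[:,:,::-1])
    for l in ['feeder','tray_tab','paddle_top','tray_in','stone']:
        r=finder.spot_point(c,l)
        print(c,l,[(np.round(x['point'],4).tolist(),round(x['p'],2)) for x in r[:2]])
for l in ['agate_slice','petrified_slice','selenite_wand','copper_chunk','streak_plate','magnifier','quartz_point']:
    r=finder.spot_point('scene',l)
    print(l,[(np.round(x['point'],3).tolist(),round(x['p'],2)) for x in r[:1]])
E
```

```text
0.0 [0.19038008 0.54202    0.21311197] [ 1.68088767e-01  9.85771450e-01 -8.88365951e-04 -1.56896965e-04] 0.09110495904189167
scene feeder [([0.5933, -0.0263, 0.0191], 0.82), ([0.5059, -0.0492, 0.1877], 0.58)]
scene tray_tab [([0.604, -0.1714, 0.0964], 0.61), ([0.6099, 0.177, 0.0313], 0.29)]
scene paddle_top [([0.5582, -0.3028, 0.0186], 0.75), ([0.5031, -0.0473, 0.1872], 0.68)]
scene tray_in [([0.658, -0.1552, 0.0398], 0.68), ([0.4431, 0.0644, 0.0179], 0.4)]
scene stone [([0.6738, 0.0162, 0.1097], 0.53)]
side feeder [([0.5912, -0.0256, 0.0212], 0.59), ([0.6069, 0.1752, 0.0305], 0.16)]
side tray_tab [([0.5989, -0.1764, 0.0967], 0.56)]
side paddle_top [([0.5075, -0.044, 0.1904], 0.69)]
side tray_in [([0.6609, -0.1537, 0.0383], 0.89), ([0.7309, -0.2752, 0.0192], 0.68)]
side stone [([0.6715, 0.0111, 0.1136], 0.66)]
agate_slice [([0.606, 0.176, 0.027], 0.72)]
petrified_slice [([0.579, 0.226, 0.026], 0.8)]
selenite_wand [([0.445, 0.06, 0.02], 0.89)]
copper_chunk [([0.479, -0.12, 0.017], 0.65)]
streak_plate [([0.56, -0.301, 0.02], 0.57)]
magnifier [([0.732, -0.277, 0.022], 0.55)]
quartz_point [([0.538, 0.099, 0.023], 0.66)]
```

View pics/scene0.png

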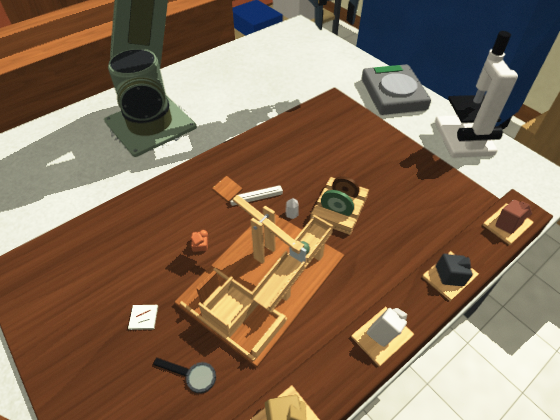

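View pics/side0.png

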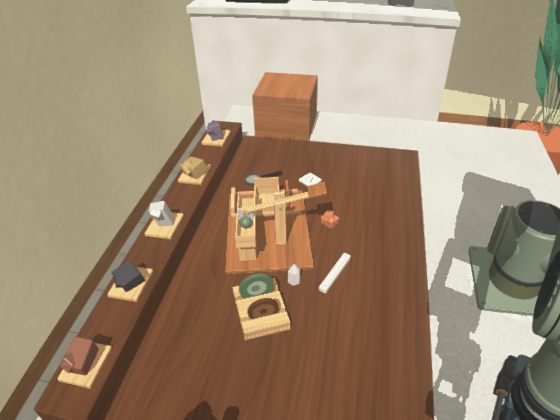

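The scene picture shows the feeder around pixel (265,270), with the paddle at (228,188) and the ball behind the gate at (298,248). The tray tab is near (208,287). In the side picture the feeder is at (270,220), with the ball at (246,221) and the paddle at (318,190). The detections agree with both pictures. The feeder sits at about (0.592, -0.026), yaw 0.222, and the tray travel is about 42 mm. I'll travel high with the gripper closed.

```bash
python3 -m jog '[{"delta_pos":[-10,-10,-25],"turn":0},{"delta_pos":[-35,-33,-50],"turn":0},{"delta_pos":[-63,-60,-55],"turn":0},{"delta_pos":[-92,-87,-55],"turn":0},{"delta_pos":[-121,-115,-55],"turn":0},{"delta_pos":[-150,-142,-55],"turn":0},{"delta_pos":[-179,-170,-55],"turn":0},{"delta_pos":[-208,-197,-55],"turn":0}]' 1 20; python3 -m jog '[{"delta_pos":[-29,-27,0],"turn":0},{"delta_pos":[-58,-55,0],"turn":0},{"delta_pos":[-87,-82,0],"turn":0},{"delta_pos":[-116,-110,0],"turn":0},{"delta_pos":[-145,-137,0],"turn":0},{"delta_pos":[-174,-165,0],"turn":0},{"delta_pos":[-203,-192,0],"turn":0},{"delta_pos":[-232,-220,0],"turn":0}]'
python3 -m jog '[{"delta_pos":[-29,-27,0],"turn":-5},{"delta_pos":[-58,-55,0],"turn":-10},{"delta_pos":[-87,-82,0],"turn":-15},{"delta_pos":[-116,-110,0],"turn":-20},{"delta_pos":[-140,-133,0],"turn":-25},{"delta_pos":[-150,-143,0],"turn":-32},{"delta_pos":[-150,-143,0],"turn":-32},{"delta_pos":[-150,-143,0],"turn":-32}]'
cat > h.py <<'E'
from rig import readout, eyes, order, finder
import cv2,numpy as np
from scipy.spatial.transform import Rotation as R
def spots(cams,labels):
    for c in cams:
        eyes.get_image(c)
        for l in labels:
            r=finder.spot_point(c,l)
            print(c,l,[(np.round(x['point'],4).tolist(),round(x['p'],2)) for x in r[:2]])
def tool(p):
    s=readout.read_state()
    return np.round(R.from_quat(s['tcp_rot']).inv().apply(np.array(p)-s['ee_pos'])*1000,1)
E
python3 - <<'E'
from h import *
spots(['wrist'],['tray_tab','paddle_top','feeder','tray_in'])
s=readout.read_state();print(s['time_s'],s['ee_pos'],R.from_quat(s['tcp_rot']).as_matrix().round(3).tolist())
print(tool([.5615,-.1815,.065]))
cv2.imwrite('pics/w1.png',eyes.get_image('wrist')[:,:,::-1])
E
```

```text
time_s: 1.62
ee_pos: [0.3218, 0.2859, 0.2692]
tcp_rot: [0.168, 0.986, 0.0, 0.0]
contact_force: [1.1, 0.4, 0.1]
width: 0.041
grasp_force: 0.0
time_s: 2.28
ee_pos: [0.468, 0.0013, 0.2692]
tcp_rot: [0.168, 0.986, 0.0, 0.0]
contact_force: [0.7, 0.9, -1.1]
width: 0.0003
grasp_force: 0.0
time_s: 2.95
ee_pos: [0.5615, -0.1817, 0.2684]
tcp_rot: [-0.108, 0.994, 0.001, -0.0]
contact_force: [-0.4, 0.9, 0.4]
width: 0.0001
grasp_force: 0.0
wrist tray_tab [([0.6011, -0.1713, 0.0938], 0.7)]
wrist paddle_top [([0.5083, -0.0468, 0.1858], 0.89)]
wrist feeder [([0.6576, -0.1607, 0.0381], 0.65)]
wrist tray_in [([0.6589, -0.1581, 0.0353], 0.72)]
3.2 [ 0.56129312 -0.18020342  0.26937237] [[-0.976, -0.219, 0.0], [-0.219, 0.976, 0.0], [-0.0, 0.0, -1.0]]
[ 2.000e-01 -1.300e+00  2.044e+02]
```

View pics/w1.png

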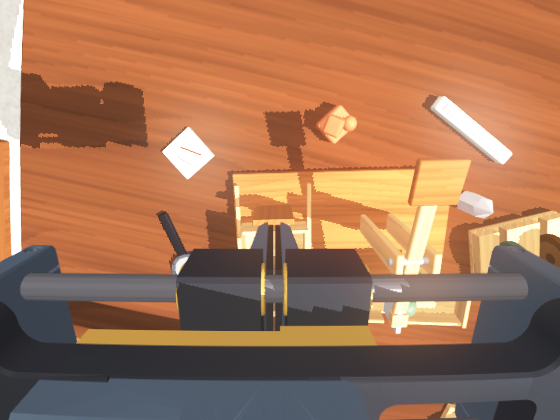

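The wrist picture shows the tray tab near (275,222), straight ahead of the fingers at (274,235). The paddle at (440,183) is well clear to the side. I'll descend behind the tab.

```bash
python3 -m jog '[{"delta_pos":[0,0,25],"turn":0},{"delta_pos":[0,0,55],"turn":0},{"delta_pos":[0,0,90],"turn":0},{"delta_pos":[0,0,125],"turn":0},{"delta_pos":[0,0,155],"turn":0},{"delta_pos":[0,0,180],"turn":0},{"delta_pos":[0,0,197],"turn":0},{"delta_pos":[0,0,203],"turn":0}]'
python3 -m jog '[{"delta_pos":[-10,0,0],"turn":0},{"delta_pos":[-18,0,0],"turn":0},{"delta_pos":[-26,0,0],"turn":0},{"delta_pos":[-34,0,0],"turn":0},{"delta_pos":[-42,0,0],"turn":0},{"delta_pos":[-50,0,0],"turn":0},{"delta_pos":[-58,0,0],"turn":0},{"delta_pos":[-62,0,0],"turn":0}]'
python3 - <<'E'
from h import *
spots(['scene','side'],['tray_tab','tray_in'])
E
```

```text
time_s: 3.92
ee_pos: [0.5597, -0.1801, 0.0632]
tcp_rot: [-0.11, 0.994, 0.001, -0.002]
contact_force: [-0.5, 0.7, -0.2]
width: 0.0007
grasp_force: 0.0
time_s: 4.58
ee_pos: [0.6236, -0.1675, 0.0662]
tcp_rot: [-0.11, 0.994, -0.0, 0.001]
contact_force: [-1.6, 0.6, 0.4]
width: 0.0003
grasp_force: 0.8
scene tray_tab [([0.6411, -0.1614, 0.0978], 0.82)]
scene tray_in [([0.7014, -0.1489, 0.0412], 0.59)]
side tray_tab [([0.6375, -0.1683, 0.0924], 0.74)]
side tray_in [([0.7002, -0.1479, 0.0374], 0.78)]
```

Moving freely. I'll continue to the stop with small overshoot and watch the force.

```bash
python3 -m jog '[{"delta_pos":[-2,0,0],"turn":0},{"delta_pos":[-4,0,0],"turn":0},{"delta_pos":[-6,0,0],"turn":0},{"delta_pos":[-7,0,0],"turn":0},{"delta_pos":[-8,0,0],"turn":0},{"delta_pos":[-9,0,0],"turn":0},{"delta_pos":[-10,0,0],"turn":0},{"delta_pos":[-10,0,0],"turn":0}]'
python3 -m jog '[{"delta_pos":[-1,0,0],"turn":0},{"delta_pos":[-2,0,0],"turn":0},{"delta_pos":[-3,0,0],"turn":0},{"delta_pos":[-4,0,0],"turn":0},{"delta_pos":[-5,0,0],"turn":0},{"delta_pos":[-5,0,0],"turn":0},{"delta_pos":[-5,0,0],"turn":0},{"delta_pos":[-5,0,0],"turn":0}]'
```

```text
time_s: 5.55
ee_pos: [0.6321, -0.1655, 0.0659]
tcp_rot: [-0.11, 0.994, 0.0, 0.0]
contact_force: [-1.0, 0.2, 0.7]
width: 0.0002
grasp_force: 0.5
time_s: 6.22
ee_pos: [0.637, -0.1646, 0.0659]
tcp_rot: [-0.11, 0.994, -0.0, 0.0]
contact_force: [-0.1, -0.4, -0.3]
width: 0.0007
grasp_force: 0.3
```

```bash
python3 -m jog '[{"delta_pos":[-1,0,0],"turn":0},{"delta_pos":[-2,0,0],"turn":0},{"delta_pos":[-3,0,0],"turn":0},{"delta_pos":[-4,0,0],"turn":0},{"delta_pos":[-5,0,0],"turn":0},{"delta_pos":[-6,0,0],"turn":0},{"delta_pos":[-6,0,0],"turn":0},{"delta_pos":[-6,0,0],"turn":0}]'
python3 - <<'E'
from h import *
spots(['scene','side'],['tray_tab','tray_in'])
print(readout.read_state()['contact_force'])
cv2.imwrite('pics/s2.png',cv2.resize(eyes.get_image('scene')[150:380,130:380,::-1],None,fx=2.5,fy=2.5))
E
```

```text
time_s: 6.88
ee_pos: [0.6372, -0.1645, 0.066]
tcp_rot: [-0.111, 0.994, -0.0, -0.006]
contact_force: [-14.6, -4.3, 9.1]
width: 0.0004
grasp_force: 7.6
scene tray_tab [([0.6535, -0.1546, 0.0958], 0.85), ([0.5053, -0.0491, 0.1859], 0.37)]
scene tray_in [([0.7109, -0.145, 0.0402], 0.72)]
side tray_tab [([0.6513, -0.1601, 0.0939], 0.63)]
side tray_in [([0.7146, -0.1438, 0.0372], 0.74)]
[-13.10045716  -3.68473544   8.30926181]
```

View pics/s2.png

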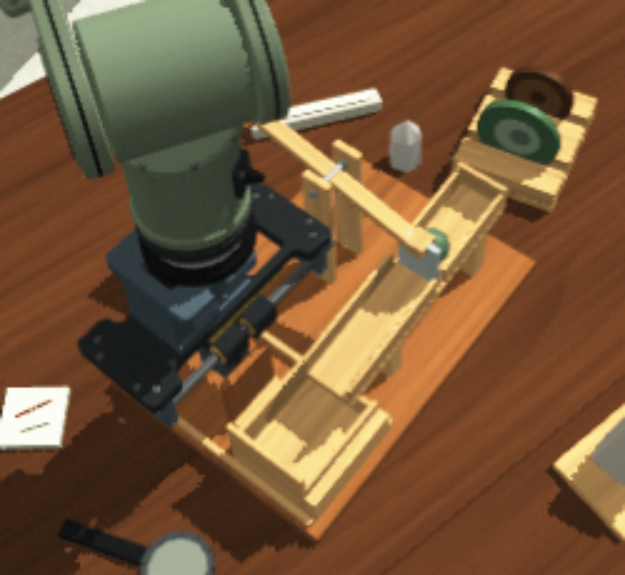

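Force rose to 14 N without motion, so the tray is home. The crop shows the tray against its stop under the chute's end, around (310,440). The ball is still behind the gate at (437,243). Next I back off, go up and move over the paddle.

```bash
python3 -m jog '[{"delta_pos":[15,0,0],"turn":0},{"delta_pos":[30,0,0],"turn":0},{"delta_pos":[30,0,-35],"turn":0},{"delta_pos":[30,0,-75],"turn":0},{"delta_pos":[30,0,-115],"turn":0},{"delta_pos":[30,0,-155],"turn":0},{"delta_pos":[30,0,-190],"turn":0},{"delta_pos":[30,0,-205],"turn":0}]'
python3 -m jog '[{"delta_pos":[12,20,0],"turn":0},{"delta_pos":[30,52,0],"turn":0},{"delta_pos":[48,85,0],"turn":0},{"delta_pos":[64,115,0],"turn":0},{"delta_pos":[76,135,0],"turn":0},{"delta_pos":[81,144,0],"turn":0},{"delta_pos":[81,144,0],"turn":0},{"delta_pos":[81,144,0],"turn":0}]'
python3 - <<'E'
from h import *
spots(['wrist','scene'],['paddle_top'])
s=readout.read_state();print(s['time_s'],s['ee_pos'],s['contact_force'])
spots(['scene','side'],['tray_tab'])
cv2.imwrite('pics/w3.png',eyes.get_image('wrist')[:,:,::-1])
E
```

```text
time_s: 7.9
ee_pos: [0.6158, -0.1704, 0.2776]
tcp_rot: [-0.11, 0.994, -0.002, 0.005]
contact_force: [-0.1, 0.0, 0.4]
width: 0.0004
grasp_force: 0.0
time_s: 8.57
ee_pos: [0.5038, -0.0473, 0.2715]
tcp_rot: [-0.11, 0.994, -0.001, 0.001]
contact_force: [0.0, 0.0, -0.8]
width: 0.0003
grasp_force: 0.0
wrist paddle_top [([0.5085, -0.0474, 0.1868], 0.73)]
scene paddle_top [([0.5073, -0.0485, 0.1861], 0.6)]
8.7667 [ 0.50382651 -0.04787097  0.27060768] [-0.4459508  -0.27077331  0.13793937]
scene tray_tab [([0.6565, -0.1564, 0.0967], 0.73), ([0.4425, 0.0626, 0.0182], 0.52)]
side tray_tab [([0.6496, -0.1604, 0.0965], 0.72)]
```

View pics/w3.png

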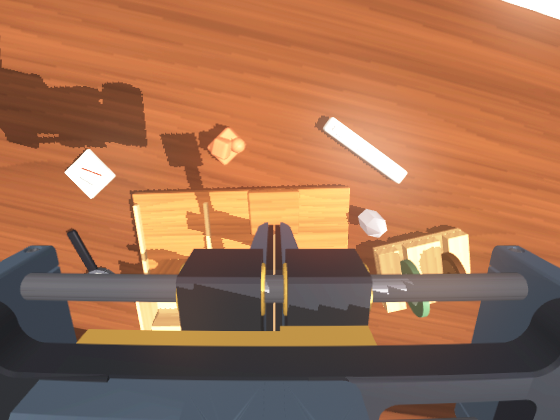

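The wrist picture shows the paddle (about x 248–300, y 190–225) right under the fingers at (274,235). I'll press down.

```bash
python3 -m jog '[{"delta_pos":[0,0,30],"turn":0},{"delta_pos":[0,0,60],"turn":0},{"delta_pos":[1,0,75],"turn":0},{"delta_pos":[2,0,85],"turn":0},{"delta_pos":[3,0,95],"turn":0},{"delta_pos":[4,0,105],"turn":0},{"delta_pos":[4,0,113],"turn":0},{"delta_pos":[4,0,118],"turn":0}]'
python3 -m jog '[{"delta_pos":[0,0,2],"turn":0},{"delta_pos":[0,0,4],"turn":0},{"delta_pos":[0,0,6],"turn":0},{"delta_pos":[0,0,7],"turn":0},{"delta_pos":[0,0,7],"turn":0},{"delta_pos":[0,0,7],"turn":0},{"delta_pos":[0,0,7],"turn":0},{"delta_pos":[0,0,7],"turn":0}]'
python3 - <<'E'
from h import *
spots(['scene','side'],['stone','paddle_top'])
cv2.imwrite('pics/s4.png',cv2.resize(eyes.get_image('scene')[150:380,130:380,::-1],None,fx=2.5,fy=2.5))
E
```

```text
time_s: 9.68
ee_pos: [0.4986, -0.0481, 0.1526]
tcp_rot: [-0.11, 0.994, -0.0, -0.0]
contact_force: [-3.1, -1.9, 3.8]
width: 0.0004
grasp_force: 2.1
time_s: 10.35
ee_pos: [0.499, -0.048, 0.1461]
tcp_rot: [-0.11, 0.994, -0.0, 0.0]
contact_force: [-2.8, -2.5, 3.2]
width: 0.0007
grasp_force: 2.2
scene stone [([0.7135, -0.1511, 0.0539], 0.75), ([0.5823, 0.2282, 0.0263], 0.32)]
scene paddle_top [([0.5037, -0.05, 0.1438], 0.74)]
side stone [([0.6513, -0.1597, 0.0944], 0.49), ([0.7156, -0.1719, 0.0529], 0.48)]
side paddle_top [([0.5033, -0.0469, 0.1453], 0.66)]
```

View pics/s4.png

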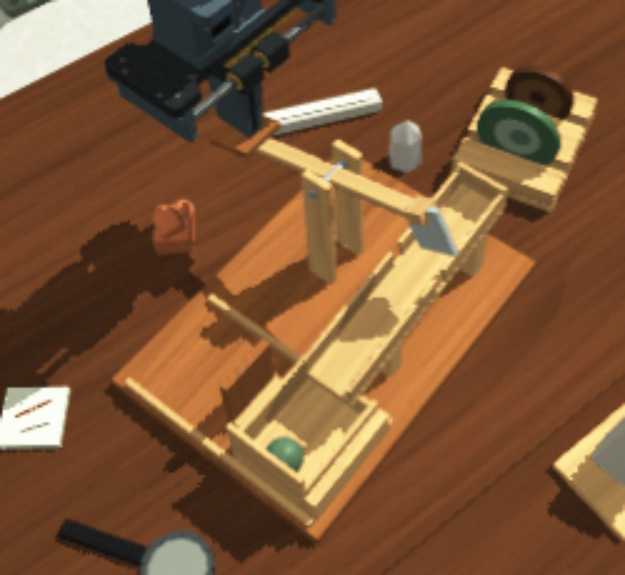

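The ball is in the tray at (285,455) and the gate is raised at (435,232). I'll release the paddle smoothly, then check.

```bash
python3 -m jog '[{"delta_pos":[0,0,-8],"turn":0},{"delta_pos":[0,0,-18],"turn":0},{"delta_pos":[0,0,-30],"turn":0},{"delta_pos":[0,0,-45],"turn":0},{"delta_pos":[0,0,-70],"turn":0},{"delta_pos":[0,0,-100],"turn":0},{"delta_pos":[0,0,-125],"turn":0},{"delta_pos":[0,0,-130],"turn":0}]'
python3 -m jog '[{"delta_pos":[0,0,0],"turn":0},{"delta_pos":[0,0,0],"turn":0},{"delta_pos":[0,0,0],"turn":0},{"delta_pos":[0,0,0],"turn":0},{"delta_pos":[0,0,0],"turn":0},{"delta_pos":[0,0,0],"turn":0},{"delta_pos":[0,0,0],"turn":0},{"delta_pos":[0,0,0],"turn":0}]'
python3 - <<'E'
from h import *
spots(['scene','side'],['stone','paddle_top','tray_in'])
print(readout.read_state()['contact_force'])
cv2.imwrite('pics/s5.png',cv2.resize(eyes.get_image('scene')[150:380,130:380,::-1],None,fx=2.5,fy=2.5))
E
```

```text
time_s: 11.37
ee_pos: [0.5018, -0.0474, 0.2814]
tcp_rot: [-0.11, 0.994, -0.0, 0.006]
contact_force: [0.9, 1.1, 0.0]
width: 0.0004
grasp_force: 0.0
time_s: 12.03
ee_pos: [0.4988, -0.0479, 0.2757]
tcp_rot: [-0.11, 0.994, 0.0, -0.0]
contact_force: [-0.7, -0.8, -0.2]
width: 0.0005
grasp_force: 0.0
scene stone [([0.7214, -0.1674, 0.0545], 0.48)]
scene paddle_top [([0.5075, -0.0476, 0.1873], 0.68)]
scene tray_in [([0.7108, -0.1418, 0.0399], 0.91)]
side stone [([0.7193, -0.1713, 0.053], 0.39)]
side paddle_top [([0.5078, -0.0468, 0.1941], 0.72), ([0.6071, 0.1723, 0.0303], 0.66)]
side tray_in [([0.7152, -0.1417, 0.0388], 0.57)]
[-0.01786445 -0.01163238 -0.48622435]
```

View pics/s5.png

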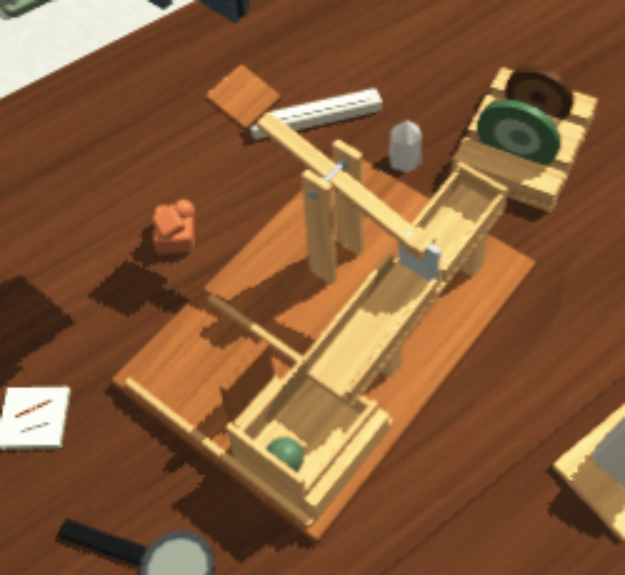

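The paddle is back up at (243,97), the gate is closed, the ball rests in the tray at (286,454), and the bystanders have not moved.

```bash
python3 -c "
from rig import order
print(order.hand_in())"
```

```text
the job is handed in; nothing more can be done
None
```

The tray is home against its stop, the ball lies in it, the lever is back at rest with the gate closed, and the job is handed in (no verdict was returned).

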